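Angle the long drip tray past the post into its bay

ROBOT

A 6-joint arm with a two-finger parallel gripper is mounted at the origin on the work surface. World frame = base frame: x ahead of the robot, y to its left, z up, the work surface at z = 0. Lengths are in m, angles in rad, forces in N, time in s.
With the tool pointing down it reaches from about 0.425 to 0.95 m from the base axis. Payload 3.5 kg.
Tool frame: the origin (TCP) lies on the centre line of the jaws, within the pads' length; the fingertips stand 14 mm ahead of it and the grasp point (between the pads) lies 5 mm behind it (ctrl.finger_overhang is the distance from the TCP to the fingertips, in m); z points along the fingers, y is the line along which they close (so a half turn about z gives the same grasp; the last joint's range is limited). The gripper opens to 85 mm and grips with 20 to 120 N. Pads are 22 mm wide; open, the fingers measure 114 mm over their backs; the gripper's body (76 mm by 85 mm) begins 54 mm behind the grasp point. The pads swing forward as they close: fully open they stand 13 mm farther back than shut.
Start: joints at [-1.411, 0.286, 1.577, -0, 1.279, -0.15], TCP at [0.206, -0.643, 0.245] pointing down, gripper open.
Joint ranges: [-2.77, 2.77], [-0.9, 2.22], [0.21, 2.48], [-1.53, 4.67], [0.24, 2.81], [-2.84, 2.84]. Speed limits (rad/s): [2.79, 2.79, 3.14, 3.14, 3.14, 3.14].

INTERFACE

Orientations are given as a unit quaternion [x, y, z, w].
In Python, from plant import ctrl gives the robot as it stands.
- The arm moves only by the tool send_rows, never from a script. Its argument "moves" is text: rows parted by semicolons, each of 7 numbers parted by spaces: the turn, a rotation vector about the tool's x, y, z in units of 360 degrees (1.0 is 360 degrees), then the shift along the tool's x, y, z in units of 20 cm (1.0 is 20 cm), then the gripper's target within -1 to 1 (fully open at 1, half-way at 0, shut at -1). A call has 1 to 12 rows; each row is the pose to reach, as a shift and turn from the pose commanded when the call began, along the tool's axes at that moment, turning the shorter way round; what a row does not reach only later rows make up. A row lasts 1/8 s, in which the tool goes at most 62.5 mm and 10.7 degrees, less where a joint would pass 70% of its speed; a pose out of reach is approached as far as the arm can. A call with a number of a shift or a turn outside -1 to 1 is refused whole. A call with a gripper value outside its range is refused whole. The fingers move at their own pace and stop on an object; "newtons" is the grip in N (left out, the last holds). Time passes only in rows, so rows that repeat a pose let the fingers close. It gives the time, the measured TCP pose, the force, the opening and the grip force at its end, in the units of the state.
- ctrl.get_state(): the state, without advancing time (a new reading comes with each control period).
- ctrl.read_camera(name): name is "scene" or "top"; returns a dict with "image" (420x560x3 uint8, red, green, blue), "fovy" (degrees; the focal length in pixels is half the picture's height over the tangent of half this angle, whatever the lens; pixels are square), "cx", "cy" (the principal point, pixels), "distortion" ([k1, k2, p1, p2, k3] as OpenCV has them; the pictures are not rectified), "extrinsics" (4x4, takes a point from camera to world coordinates). Camera axes: x right, y up, looking along -z (the intrinsics and any distortion apply to the point x, -y, -z); pixel columns grow to the right and rows downward; lengths in m; the calibration is good to about 2 mm. A picture is of the moment at which its call begins. There is no depth.
- ctrl.sign_off(): hands the job in; it is judged then, once.
The state is a dict: "time": time; "qpos": joint angles; "dq": joint speeds; "joint_efforts": joint torques, N m; "eef_pos": TCP position; "tcp_rot": TCP orientation; "contact_force": force on the tool from outside, world axes, zero at the start; "wrist_torque": the same for the moment, N m; "opening": opening from 0.0 (shut) to 1.0 (fully open); "finger_force": force on a finger pad.
Only numpy, scipy, OpenCV 4.12 (cv2) and the standard library are available. Lean on these libraries where they do the work, as an engineer would, in place of code of your own. Each camera call takes 0.05 s, during which the arm holds its last target. There are 200 camera calls.

TASK

Push the long drip tray across the counter into its steel bay: angle it so that one end slips in behind the red-capped post, then swing the other end in, until the tray lies flat on the counter with its whole long side up against the back rail. Only push it with the fingertips or the outside of the fingers, never lifting or tipping it, and leave the other things on the counter where they stand; finish with the hand clear.

Things in the scene. Friction and masses are not known exactly. Their poses are not given: they have to be found in the camera images.
- tray: Loose long drip tray: closed flat aluminium box with black and steel grating on top, 92 mm wide (x) by 280 long (y) by 30 high, 0.3 to 0.75 kg, too wide to grip. Origin: centre of its underside, on the counter (z = 0). Slides with dry friction (2 to 8 N), stays where left. Starts on the robot's side of the bay, turned up to 0.3 rad from it, its +y end right of the post.
- dock: Fixed steel bay, open to the robot (-x side); x away from the robot, y left, turned up to 0.1 rad. Origin on the counter mid-bay. Rails 30 mm high, 14 thick. Back rail's face at x = +50 mm; end rails' inner faces at y = +157.5 and -157.5 mm, reaching from the back rail to x = -10 mm. No raised floor: the tray slides on the counter. It also carries the post (see post).
- post (a point): Centre of the top of the fixed red-capped steel post, 24 mm diameter, 52 high, at x = -85, y = +107.5 mm in the dock's frame, before the bay's left end. Post to right end rail is 253 mm, so the tray cannot go straight in; post to back rail is 123 mm, so its +y end passes behind the post with the tray angled about 0.3 to 0.5 rad (+y end farther from the robot).
- seat (a point): Where the tray's origin belongs: x = +4 mm, y = 0 in the dock's frame, on the counter; the long side then touches the back rail, and there are 17 mm of free play to either side in y.
- mug: Blue mug, 80 mm across, 95 mm high, loose bystander on the left. Origin: centre of its underside.
- glass: Clear drinking glass, 66 mm across, 110 mm high, loose bystander on the left. Origin: centre of its underside.
- bottle: Amber bottle with red cap, 62 mm across, 200 mm high, loose bystander on the left. Origin: centre of its underside.
- jar: Glass jar with green lid, 68 mm across, 80 mm high, loose bystander on the right. Origin: centre of its underside.
- juice: Green bottle with brass cap, 62 mm across, 200 mm high, loose bystander on the right. Origin: centre of its underside.
- white_box: Empty open white plastic box, 120 (x) by 160 (y) by 50 mm high, loose bystander on the right near the robot. Origin: centre of its underside.

How it is judged:
At the end, for the whole second after the job is handed in: The tray lies flat and at rest in the bay between the end rails, its long side within 8 mm of the back rail at the middle and parallel to it within 0.05 rad (3 degrees), never having been lifted more than 12 mm or tipped; no bystander moved more than 30 mm (x of tray in the frame of dock between -0.004 and 0.01 m and y of tray in the frame of dock between -0.022 and 0.022 m and angle between the y axis of tray and the y axis of dock, either way round below 0.05 rad and height (world z) of tray below 0.005 m and angle between tray's own z axis and vertical below 0.05 rad and linear speed of tray below 0.01 m/s); the robot touches nothing.
It fails at once if the drip tray is lifted off the counter or tipped (height (world z) of tray above 0.012 m or angle between tray's own z axis and vertical above 0.12 rad).
It fails at once if a bystander is moved more than 30 mm or knocked over (distance of any of mug, glass, bottle, jar, juice, white_box from where it was at the start of the episode above 0.03 m or angle between any of mug, glass, bottle, jar, juice, white_box's own z axis and vertical above 0.5 rad).
It also fails if it takes over 61 s, if anything falls off the work surface, if the arm or the gripper's body presses on something with over 40 N, if the wrist force passes 120 N, or if a joint passes its speed limit or range.

## Working session

There is one attempt and no reset: what is moved stays moved. The work goes in short steps, Python scripts to look and compute and a tool call to move; the robot and the scene stay as the last step left them, time stands still between calls to the robot, and variables do not carry over. Pictures are saved under pics/ and viewed, at most 10 in all, crops included, and the job is handed in when it is done.

Besides the shell and the picture viewer there is one more tool, called after ">>>" as name(argument=value, ...) on one line, values as JSON. send_rows: Moves the arm, as the interface text tells. Its arguments: {"type":"object","properties":{"moves":{"type":"string"},"newtons":{"type":"number"}},"required":["moves"]}

```bash
mkdir -p pics; ls; python3 - <<'E'
from plant import ctrl
import cv2,pickle
for n in("top","scene"):
    c=ctrl.read_camera(n); pickle.dump(c,open(f"pics/{n}0.pkl","wb")); cv2.imwrite(f"pics/{n}0.png",c["image"][:,:,::-1])
    print(n,c["fovy"],c["cx"],c["cy"],c["distortion"],c["extrinsics"].round(3).tolist())
s=ctrl.get_state();print(s["time"],s["eef_pos"],s["tcp_rot"],ctrl.finger_overhang,s["contact_force"])
E
```

```text
pics
top 52.79642408056913 273.18531330752563 207.829647147757 [0.03876407 0.         0.         0.         0.        ] [[0.025, 0.996, -0.08, 0.458], [-1.0, 0.025, -0.006, -0.023], [-0.004, 0.08, 0.997, 1.339], [0.0, 0.0, 0.0, 1.0]]
scene 57.63245005062998 283.2820876943483 211.2692438959988 [-0.05801549  0.          0.          0.          0.        ] [[0.964, -0.161, 0.211, 0.764], [0.265, 0.616, -0.742, -0.819], [-0.011, 0.771, 0.637, 0.757], [0.0, 0.0, 0.0, 1.0]]
0.1 [ 0.20572701 -0.64229417  0.244053  ] [ 9.88023555e-01  1.54299216e-01 -1.64972175e-05 -1.09826984e-03] 0.014 [0.60734644 0.02908991 0.08482112]
```

View pics/top0.png

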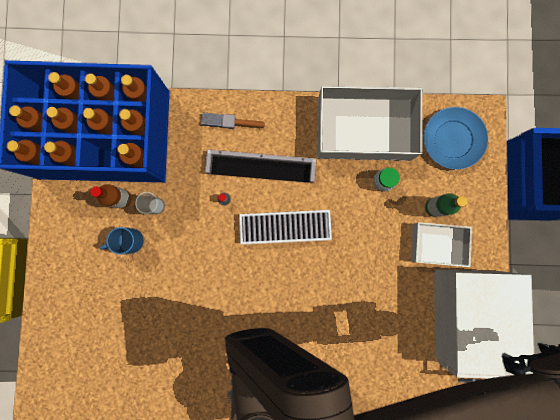

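View pics/scene0.png

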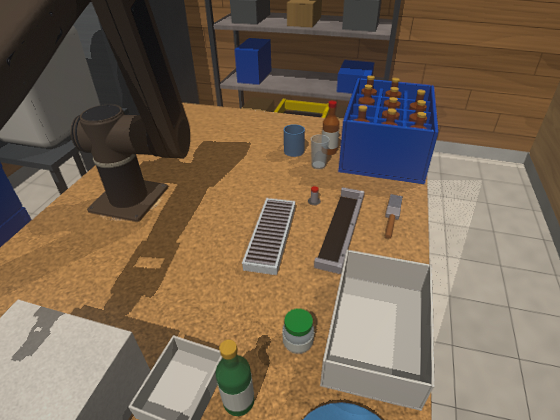

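The top view shows the tray at about (285,227), the bay at (260,166) opening downward, and the post at (224,198). The mug, glass and bottle are on the left, and the jar, juice and white box are on the right. I'll zoom in to read the corners.

```bash
python3 - <<'E'
import cv2
im=cv2.imread("pics/top0.png")[140:255,190:350]
cv2.imwrite("pics/crop0.png",cv2.resize(im,None,fx=5,fy=5,interpolation=cv2.INTER_CUBIC))
E
```

```text
(no output)
```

View pics/crop0.png

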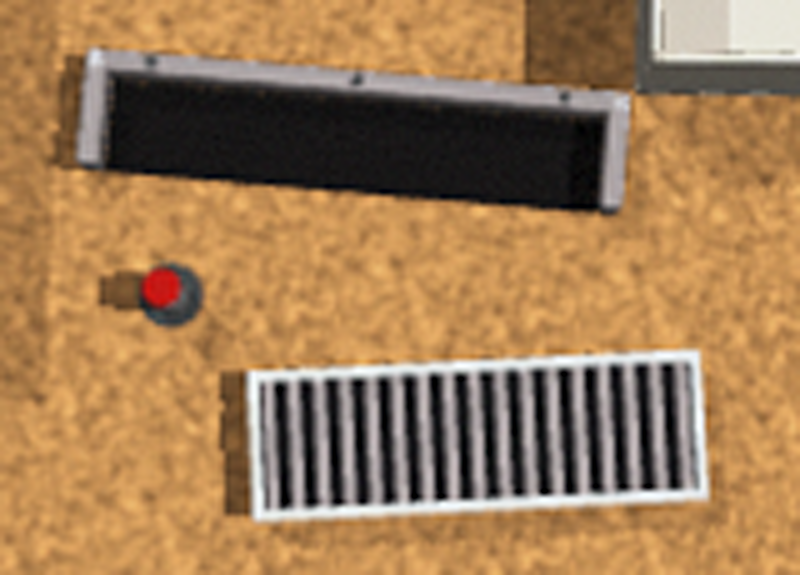

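The zoom gives these corners, in crop pixels:
- **Dock, outer top corners:** (95,50), (628,95), (617,211), (80,165)
- **Tray, top corners:** (247,372), (698,351), (708,497), (255,520)
- **Post cap:** (160,287)

```bash
cat > h.py <<'E'
import numpy as np, cv2, pickle
def ray(c,px,z):
    px=np.atleast_2d(np.array(px,float)); H=c["image"].shape[0]
    f=H/2/np.tan(np.radians(c["fovy"])/2)
    K=np.array([[f,0,c["cx"]],[0,f,c["cy"]],[0,0,1]])
    n=cv2.undistortPoints(px[:,None],K,np.array(c["distortion"]))[:,0]
    E=np.array(c["extrinsics"]); d=np.c_[n[:,0],-n[:,1],-np.ones(len(n))]@E[:3,:3].T
    o=E[:3,3]; return o+d*((z-o[2])/d[:,2])[:,None]
def fit(model,pts):  # rigid 2D: pose of model frame
    m=np.array(model,float);p=pts[:,:2];a=m-m.mean(0);b=p-p.mean(0)
    th=np.arctan2((a[:,0]*b[:,1]-a[:,1]*b[:,0]).sum(),(a*b).sum())
    R=np.array([[np.cos(th),-np.sin(th)],[np.sin(th),np.cos(th)]])
    t=p.mean(0)-R@m.mean(0); return t,th,np.abs(m@R.T+t-p).max()
def rel(d,p): # world->dock
    t,th=d;R=np.array([[np.cos(th),-np.sin(th)],[np.sin(th),np.cos(th)]]);return (np.array(p)[...,:2]-t)@R
TR=[[.046,.14],[.046,-.14],[-.046,-.14],[-.046,.14]]
E
python3 - <<'E'
from h import *
c=pickle.load(open("pics/top0.pkl","rb"))
cr=lambda l:(np.array(l)+.5)/5-.5+[190,140]
t,th,e=fit([[.064,.1715],[.064,-.1715],[-.01,-.1715],[-.01,.1715]],ray(c,cr([(95,50),(628,95),(617,211),(80,165)]),.03));print("dock",t,th,e)
t2,th2,e2=fit(TR,ray(c,cr([(247,372),(698,351),(708,497),(255,520)]),.03));print("tray",t2,th2,e2,rel((t,th),t2),th2-th)
p=ray(c,cr([(160,287)]),.052);print("post",p,rel((t,th),p))
for n,px,z in[("mug",(126,240),.095),("glass",(151,204),.11),("bottlecap",(95,191),.2),("jar",(390,177),.08),("juicecap",(461,201),.2),("boxc1",(416,224),.05),("boxc2",(472,265),.05),("boxc3",(418,264),.05)]:
    print(n,ray(c,px,z).round(3))
E
```

```text
dock [0.6681878 0.0291545] -0.06222284954997222 0.00468784513475029
tray [ 0.50668263 -0.05322042] 0.0745567635273829 0.0010051725091363428 [-0.15607033 -0.09225834] 0.13677961307735512
post [[0.59135453 0.14302259 0.052     ]] [[-0.08376521  0.10887002]]
mug [[0.454 0.412 0.095]]
glass [[0.56 0.34 0.11]]
bottlecap [[0.584 0.465 0.2  ]]
jar [[ 0.661 -0.362  0.08 ]]
juicecap [[ 0.581 -0.519  0.2  ]]
boxc1 [[ 0.524 -0.449  0.05 ]]
boxc2 [[ 0.405 -0.614  0.05 ]]
boxc3 [[ 0.404 -0.455  0.05 ]]
```

```bash
cat >> h.py <<'E'
from scipy.spatial.transform import Rotation as Ro
DOCK=(np.array([.6682,.0292]),-.0622)
def d2w(p):
    t,th=DOCK;R=np.array([[np.cos(th),-np.sin(th)],[np.sin(th),np.cos(th)]]);return R@np.array(p)+t
def cur():
    from plant import ctrl
    s=ctrl.get_state();R=Ro.from_quat(s["tcp_rot"]).as_matrix()
    print("t",round(s["time"],2),"tcp",s["eef_pos"].round(4),"psi",round(np.arctan2(R[1,0],R[0,0]),3),"F",s["contact_force"].round(1))
    return s["eef_pos"],R
def rows(wps,p,R): # wps: x,y,z,psi world -> rows text (turn z, shifts); tool kept vertical
    for w in wps:
        c,s=np.cos(w[3]),np.sin(w[3]);G=np.array([[c,s,0],[s,-c,0],[0,0,-1]])
        print((Ro.from_matrix(R.T@G).as_rotvec()/2/np.pi).round(3),((R.T@(np.array(w[:3])-p))/.2).round(3))
E
python3 - <<'E'
from h import *
p,R=cur()
W=[(.36,-.46,.245,.7),(.45,-.29,.2,1.0),(.445,-.12,.15,1.2),(.432,.012,.1,1.37),(.432,.012,.026,1.37)]
from math import cos,sin
for i,w in enumerate(W):
    rows([w],p,R); p=np.array(w[:3]);c,s=cos(w[3]),sin(w[3]);R=np.array([[c,s,0],[s,-c,0],[0,0,-1]])
E
```

```text
t 0.1 tcp [ 0.2057 -0.6423  0.2441] psi 0.31 F [0.6 0.  0.1]
[-0.    -0.    -0.062] [ 1.013 -0.633 -0.003]
[ 0.     0.    -0.048] [ 0.892 -0.36   0.225]
[ 0.     0.    -0.032] [ 0.702 -0.48   0.25 ]
[ 0.     0.    -0.027] [ 0.592 -0.3    0.25 ]
[0. 0. 0.] [0.   0.   0.37]
```

>>> send_rows(moves="0 0 -0.031 0.5 -0.31 0 -1; 0 0 -0.062 1 -0.63 0 -1; 0 0 -0.062 1 -0.63 0 -1; 0 0 -0.062 1 -0.63 0 -1; 0 0 -0.062 1 -0.63 0 -1; 0 0 -0.062 1 -0.63 0 -1", newtons=40)

```text
time: 0.85
eef_pos: [0.3577, -0.462, 0.2451]
tcp_rot: [0.939, 0.343, -0.0, -0.0]
contact_force: [0.5, -0.5, -0.6]
opening: -0.003
finger_force: 0.0
```

>>> send_rows(moves="0 0 -0.048 0.89 -0.36 0.22 -1; 0 0 -0.048 0.89 -0.36 0.22 -1; 0 0 -0.048 0.89 -0.36 0.22 -1; 0 0 -0.048 0.89 -0.36 0.22 -1; 0 0 -0.048 0.89 -0.36 0.22 -1")

```text
time: 1.48
eef_pos: [0.4475, -0.2931, 0.2013]
tcp_rot: [0.877, 0.48, -0.0, 0.0]
contact_force: [-0.2, 0.1, 0.1]
opening: 0.001
finger_force: 0.0
```

>>> send_rows(moves="0 0 -0.032 0.7 -0.48 0.25 -1; 0 0 -0.032 0.7 -0.48 0.25 -1; 0 0 -0.032 0.7 -0.48 0.25 -1; 0 0 -0.032 0.7 -0.48 0.25 -1; 0 0 -0.032 0.7 -0.48 0.25 -1")

```text
time: 2.1
eef_pos: [0.4432, -0.1246, 0.1524]
tcp_rot: [0.825, 0.565, 0.0, 0.001]
contact_force: [-0.4, -0.2, -0.5]
opening: -0.0
finger_force: 0.0
```

```bash
python3 - <<'E'
from h import *
p,R=cur()
rows([(.432,.012,.1,1.37),(.432,.012,.026,1.37)],p,R)
E
```

```text
t 2.1 tcp [ 0.4432 -0.1246  0.1524] psi 1.2 F [-0.4 -0.2 -0.5]
[ 0.     0.    -0.027] [ 0.617 -0.3    0.261]
[ 0.     0.    -0.027] [ 0.617 -0.301  0.631]
```

>>> send_rows(moves="0 0 -0.027 0.617 -0.3 0.26 -1; 0 0 -0.027 0.617 -0.3 0.26 -1; 0 0 -0.027 0.617 -0.3 0.26 -1; 0 0 -0.027 0.617 -0.3 0.26 -1; 0 0 -0.027 0.617 -0.3 0.45 -1; 0 0 -0.027 0.617 -0.3 0.63 -1; 0 0 -0.027 0.617 -0.3 0.63 -1; 0 0 -0.027 0.617 -0.3 0.63 -1")

```text
time: 3.1
eef_pos: [0.4328, 0.0127, 0.0269]
tcp_rot: [0.774, 0.633, 0.001, 0.001]
contact_force: [-0.4, 0.5, 0.6]
opening: 0.002
finger_force: 0.0
```

```bash
python3 - <<'E'
from h import *
p,R=cur()
t=np.array([.5067,-.0532]);th=.0746
rot=lambda a:np.array([[np.cos(a),-np.sin(a)],[np.sin(a),np.cos(a)]])
cor=t+rot(th)@[0,-.1]
W=[]
for k in range(0,13):
    a=th-.54*k/12; q=cor+rot(a)@[-.046-.0155,.17]; W.append((q[0],q[1],.026,1.37))
print(np.array(W)[[0,-1]]);rows(W,p,R)
E
```

```text
t 3.1 tcp [0.4328 0.0127 0.0269] psi 1.37 F [-0.4  0.5  0.6]
[[0.44015389 0.01202166 0.026      1.37      ]
 [0.53548674 0.02659728 0.026      1.37      ]]
[ 0.  0. -0.] [0.004 0.037 0.005]
[ 0.  0. -0.] [0.027 0.07  0.005]
[ 0.  0. -0.] [0.048 0.105 0.005]
[ 0.  0. -0.] [0.068 0.14  0.005]
[ 0.  0. -0.] [0.086 0.177 0.005]
[ 0.  0. -0.] [0.103 0.214 0.005]
[ 0.  0. -0.] [0.118 0.252 0.005]
[ 0.  0. -0.] [0.131 0.29  0.006]
[ 0.  0. -0.] [0.143 0.329 0.006]
[ 0.  0. -0.] [0.152 0.369 0.006]
[ 0.  0. -0.] [0.16  0.408 0.006]
[ 0.  0. -0.] [0.166 0.449 0.006]
[ 0.  0. -0.] [0.171 0.489 0.006]
```

>>> send_rows(moves="0 0 0 0.004 0.035 0 -1; 0 0 0 0.03 0.07 0 -1; 0 0 0 0.05 0.105 0 -1; 0 0 0 0.07 0.14 0 -1; 0 0 0 0.086 0.177 0 -1; 0 0 0 0.103 0.214 0 -1; 0 0 0 0.118 0.252 0 -1; 0 0 0 0.131 0.29 0 -1; 0 0 0 0.143 0.329 0 -1; 0 0 0 0.152 0.369 0 -1; 0 0 0 0.16 0.408 0 -1; 0 0 0 0.16 0.408 0 -1")

```text
time: 4.6
eef_pos: [0.5189, 0.0292, 0.0256]
tcp_rot: [0.774, 0.633, 0.001, 0.001]
contact_force: [0.3, -0.4, 0.6]
opening: 0.001
finger_force: 0.0
```

```bash
cat > look.py <<'E'
import sys,pickle,cv2
from plant import ctrl
n=sys.argv[1]; c=ctrl.read_camera("top"); pickle.dump(c,open(f"pics/{n}.pkl","wb"))
im=c["image"][130:265,170:350,::-1].copy(); cv2.imwrite(f"pics/{n}.png",cv2.resize(im,None,fx=4.4,fy=4.4,interpolation=cv2.INTER_CUBIC))
E
python3 look.py a1
```

```text
(no output)
```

View pics/a1.png

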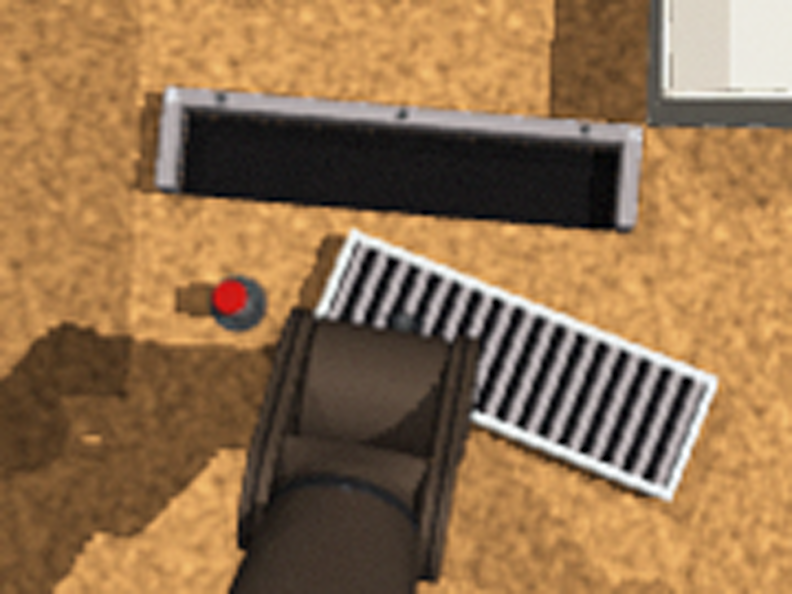

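The tray has swung, and its visible corners are back-left (352,232), back-right (716,379) and front-right (670,498).

```bash
cat >> h.py <<'E'
def tray(n,px,idx):
    c=pickle.load(open(f"pics/{n}.pkl","rb"));q=(np.array(px)+.5)/4.4-.5+[170,130]
    t,th,e=fit(np.array(TR)[idx],ray(c,q,.03));r=rel(DOCK,t);a=th-DOCK[1]
    print("tray world",t.round(4),round(th,3),"err",round(e,4),"dock",r.round(4),round(a,3));return t,th,r,a
E
python3 - <<'E'
from h import *
t,th,r,a=tray("a1",[(352,232),(716,379),(670,498)],[0,1,2])
rot=lambda a:np.array([[np.cos(a),-np.sin(a)],[np.sin(a),np.cos(a)]])
# push line: post dist if slid along own axis
n=np.array([np.cos(a),np.sin(a)])
print("post perp dist from axis", (np.array([-.085,.1075])-r)@n, "need < -.058")
bl=r+rot(a)@[.046,.14];print("BL corner",bl); u=rot(a)@[0,1.]
for s in(.1,.12,.14):print(s,(bl+u*s).round(3),(r+rot(a)@[.046,-.14]+u*s).round(3))
p,R=cur()
psi=np.pi/2+th
e=t+rot(th)@[0,-.14-.011-.012]; print("end standoff",e,psi)
E
```

```text
tray world [ 0.5504 -0.0531] -0.359 err 0.0017 dock [-0.1125 -0.0895] -0.296
post perp dist from axis -0.031243270504377224 need < -.058
BL corner [-0.02761062  0.0309544 ]
0.1 [0.002 0.127] [-0.08  -0.141]
0.12 [0.007 0.146] [-0.074 -0.122]
0.14 [0.013 0.165] [-0.068 -0.103]
t 4.65 tcp [0.5186 0.0292 0.0256] psi 1.372 F [-0.2 -0.5  0.1]
end standoff [ 0.4931556  -0.20577331] 1.2122134469623749
```

```bash
python3 - <<'E'
from h import *
rot=lambda a:np.array([[np.cos(a),-np.sin(a)],[np.sin(a),np.cos(a)]])
t=np.array([.5504,-.0531]);th=-.359
p,R=cur()
L=[(-.075,.06,1.372),(-.074,.025,1.19),(-.0605,.025,1.17),(-.0605+.026,.024,1.17)]
rows([(*(t+rot(th)@l[:2]),.026,l[2]) for l in L],p,R)
E
```

```text
t 4.65 tcp [0.5186 0.0292 0.0256] psi 1.372 F [-0.2 -0.5  0.1]
[ 0.001 -0.    -0.   ] [-0.016 -0.085 -0.002]
[ 0.001 -0.     0.029] [-0.19  -0.108 -0.002]
[ 0.001 -0.     0.032] [-0.2   -0.042 -0.002]
[ 0.001 -0.     0.032] [-0.226  0.086 -0.002]
```

Next I retreat, shift along the side, push forward about 26 mm, and back off again.

>>> send_rows(moves="0 0 0 -0.016 -0.085 0 -1; 0 0 0.015 -0.1 -0.1 0 -1; 0 0 0.032 -0.19 -0.108 0 -1; 0 0 0.032 -0.195 -0.075 0 -1; 0 0 0.032 -0.2 -0.042 0 -1; 0 0 0.032 -0.206 -0.015 0 -1; 0 0 0.032 -0.211 0.01 0 -1; 0 0 0.032 -0.217 0.035 0 -1; 0 0 0.032 -0.222 0.06 0 -1; 0 0 0.032 -0.226 0.086 0 -1; 0 0 0.032 -0.226 0.086 0 -1; 0 0 0.032 -0.21 0 0 -1")

```text
time: 6.15
eef_pos: [0.5106, -0.012, 0.0257]
tcp_rot: [0.833, 0.553, 0.001, 0.001]
contact_force: [0.3, -0.8, -0.3]
opening: 0.002
finger_force: 0.0
```

```bash
python3 look.py a2
```

```text
(no output)
```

View pics/a2.png

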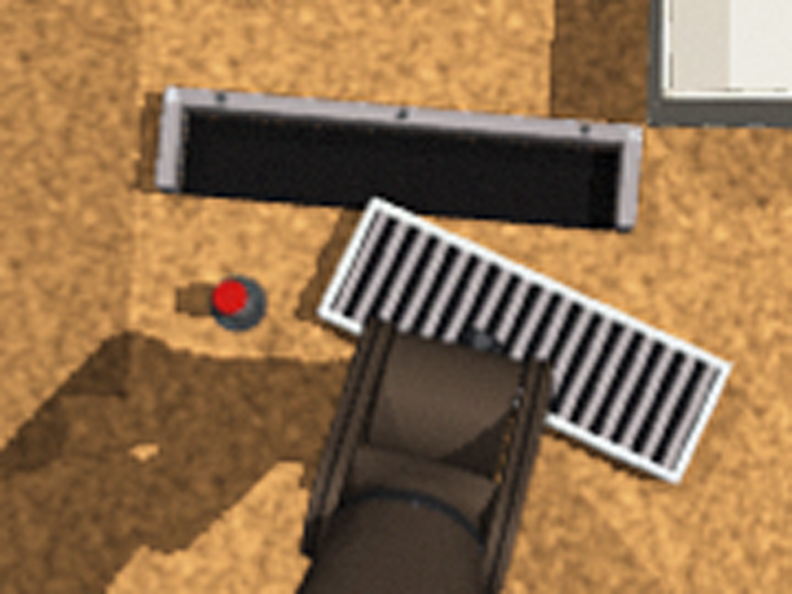

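The tray's corners are now at (376,200), (730,367), (679,482) and (320,313). It is still right of the post, and more angled than before.

```bash
cat >> h.py <<'E'
rot=lambda a:np.array([[np.cos(a),-np.sin(a)],[np.sin(a),np.cos(a)]])
def info(t,th,r,a):
    n=np.array([np.cos(a),np.sin(a)])
    print("post off axis",round((np.array([-.085,.1075])-r)@n,4),"need<-.058; BL",(r+rot(a)@[.046,.14]).round(4),"BR",(r+rot(a)@[.046,-.14]).round(4))
E
python3 - <<'E'
from h import *
r=tray("a2",[(376,200),(730,367),(679,482),(320,313)],[0,1,2,3]);info(*r)
t,th,_,a=r
for s in(.06,.08,.1,.12): info(0,0,r[2]+rot(a)@[0,s],a)
p,R=cur()
E
```

```text
tray world [ 0.568  -0.0644] -0.417 err 0.0025 dock [-0.0942 -0.0997] -0.355
post off axis -0.0634 need<-.058; BL [-0.0024  0.0156] BR [-0.0998 -0.247 ]
post off axis -0.0634 need<-.058; BL [0.0185 0.0718] BR [-0.0789 -0.1907]
post off axis -0.0634 need<-.058; BL [0.0254 0.0906] BR [-0.072 -0.172]
post off axis -0.0634 need<-.058; BL [0.0324 0.1093] BR [-0.065  -0.1532]
post off axis -0.0634 need<-.058; BL [0.0393 0.1281] BR [-0.058  -0.1344]
t 6.2 tcp [ 0.5075 -0.0109  0.0248] psi 1.172 F [-0.4  1.4 -0.2]
```

```bash
python3 - <<'E'
from h import *
t=np.array([.568,-.0644]);th=-.417
p,R=cur()
L=[(-.085,.03,.12),(-.06,-.1,.12),(0,-.172,.12),(0,-.172,.028)]
rows([(*(t+rot(th)@l[:2]),l[2],1.154) for l in L],p,R)
E
```

```text
t 6.2 tcp [ 0.5075 -0.0109  0.0248] psi 1.172 F [-0.4  1.4 -0.2]
[-0.     0.     0.003] [ 0.028 -0.04  -0.476]
[-0.     0.     0.003] [-0.624  0.073 -0.476]
[-0.     0.     0.003] [-0.989  0.367 -0.476]
[-0.     0.     0.003] [-0.989  0.368 -0.016]
```

>>> send_rows(moves="0 0 0.003 0 -0.04 -0.3 -1; 0 0 0.003 0 -0.04 -0.47 -1; 0 0 0.003 -0.3 0 -0.476 0; 0 0 0.003 -0.624 0.07 -0.476 0; 0 0 0.003 -0.99 0.367 -0.476 0; 0 0 0.003 -0.99 0.367 -0.476 0; 0 0 0.003 -0.99 0.367 -0.476 0; 0 0 0.003 -0.99 0.367 -0.25 0; 0 0 0.003 -0.99 0.367 -0.016 0; 0 0 0.003 -0.99 0.367 -0.016 0; 0 0 0.003 -0.99 0.367 -0.016 0")

```text
time: 7.58
eef_pos: [0.5004, -0.2226, 0.0299]
tcp_rot: [0.838, 0.545, 0.0, 0.001]
contact_force: [0.1, -0.3, 1.1]
opening: 0.501
finger_force: 0.0
```

```bash
python3 - <<'E'
from h import *
t=np.array([.568,-.0644]);th=-.417
p,R=cur()
d=rot(th+-.03)@[0,1]
s0=t+rot(th)@[0,-.152]
rows([(*(s0+d*s),.028,1.154) for s in (0,.03,.06,.09,.115)],p,R)
E
```

```text
t 7.58 tcp [ 0.5004 -0.2226  0.0299] psi 1.153 F [ 0.1 -0.3  1.1]
[ 0.  0. -0.] [ 0.1   -0.011  0.01 ]
[ 0.  0. -0.] [ 0.25  -0.007  0.01 ]
[ 0.  0. -0.] [ 0.4   -0.003  0.01 ]
[ 0.  0. -0.] [0.55  0.002 0.01 ]
[ 0.  0. -0.] [0.675 0.005 0.01 ]
```

>>> send_rows(moves="0 0 0 0 -0.008 0.035 0; 0 0 0 0.05 -0.01 0.035 0; 0 0 0 0.09 -0.01 0.035 0; 0 0 0 0.12 -0.01 0.035 0; 0 0 0 0.15 -0.008 0.035 0; 0 0 0 0.18 -0.007 0.035 0; 0 0 0 0.21 -0.005 0.035 0; 0 0 0 0.24 -0.004 0.035 0; 0 0 0 0.27 -0.002 0.035 0; 0 0 0 0.3 0 0.035 0; 0 0 0 0.33 0.001 0.035 0; 0 0 0 0.33 0.001 0.035 0")

```text
time: 9.07
eef_pos: [0.5271, -0.1622, 0.0218]
tcp_rot: [0.839, 0.544, 0.001, 0.0]
contact_force: [-0.4, -0.8, 0.7]
opening: 0.502
finger_force: 0.7
```

```bash
python3 look.py a3
```

```text
(no output)
```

View pics/a3.png

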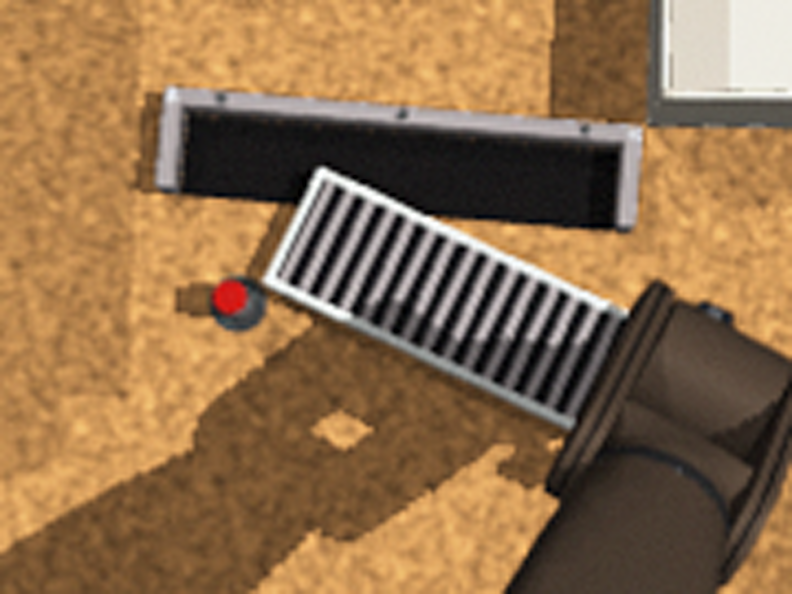

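The left end is now level with the post, with corners at (322,167) and (266,283). The back edge runs to (627,314) and the front edge to (575,425).

```bash
cat >> h.py <<'E'
def left(n,bl,fl,b2,f2):
    c=pickle.load(open(f"pics/{n}.pkl","rb"));q=(np.array([bl,fl,b2,f2])+.5)/4.4-.5+[170,130]
    P=rel(DOCK,ray(c,q,.03)); v=(P[0]-P[2])/np.linalg.norm(P[0]-P[2])+(P[1]-P[3])/np.linalg.norm(P[1]-P[3])
    a=np.arctan2(-v[0],v[1]); r=(P[0]+P[1])/2-rot(a)@[0,.14]
    print("dock",r.round(4),round(a,3),"width",np.linalg.norm(P[0]-P[1]).round(4));info(0,0,r,a);return r,a
E
python3 - <<'E'
from h import *
r,a=left("a3",(322,167),(266,283),(627,314),(575,425))
p,R=cur()
print("tcp local",rot(-a)@(rel(DOCK,p)-r), "psi err",)
E
```

```text
dock [-0.0755 -0.0607] -0.355 width 0.0917
post off axis -0.0673 need<-.058; BL [0.0163 0.0546] BR [-0.0811 -0.2079]
t 9.12 tcp [ 0.5269 -0.1621  0.0216] psi 1.151 F [-0.2 -0.4  0.7]
tcp local [-0.00194087 -0.14901734] psi err
```

>>> send_rows(moves="0 0 0 0.03 0 0 0; 0 0 0 0.065 0 0 0; 0 0 0 0.1 0 0 0; 0 0 0 0.135 0 0 0; 0 0 0 0.17 0 0 0; 0 0 0 0.205 0 0 0; 0 0 0 0.24 0 0 0; 0 0 0 0.275 0 0 0; 0 0 0 0.31 0 0 0; 0 0 0 0.345 0 0 0; 0 0 0 0.37 0 0 0; 0 0 0 0.37 0 0 0")

```text
time: 10.62
eef_pos: [0.5567, -0.0939, 0.0213]
tcp_rot: [0.839, 0.544, 0.001, -0.0]
contact_force: [-0.5, -1.5, 1.1]
opening: 0.5
finger_force: 0.4
```

```bash
python3 look.py a4
```

```text
(no output)
```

View pics/a4.png

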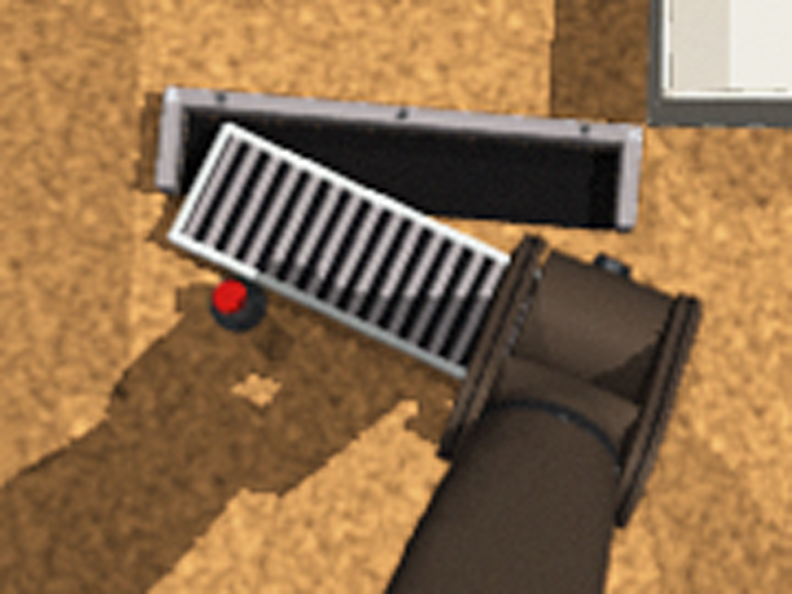

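The left end is now behind the post, with corners at (231,124) and (172,237). The edges run to (509,262) and (465,374).

```bash
python3 - <<'E'
from h import *
r,a=left("a4",(231,124),(172,237),(509,262),(465,374))
p,R=cur()
print("tcp local",rot(-a)@(rel(DOCK,p)-r))
E
```

```text
dock [-0.0507  0.0082] -0.364 width 0.0908
post off axis -0.0674 need<-.058; BL [0.0421 0.1226] BR [-0.0576 -0.139 ]
t 10.68 tcp [ 0.5565 -0.0938  0.0211] psi 1.151 F [-0.2  0.4 -0.5]
tcp local [-0.00056263 -0.14775506]
```

```bash
python3 - <<'E'
from h import *
r=np.array([-.0507,.0082]);a=-.364
p,R=cur()
L=[(0,-.175,.03),(-.03,-.175,.11),(-.09,-.06,.11),(-.085,-.06,.026)]
rows([(*d2w(r+rot(a)@l[:2]),l[2],1.151 if i<2 else 1.32) for i,l in enumerate(L)],p,R)
print("push from there")
w=[*d2w(r+rot(a)@L[-1][:2]),.026,1.32]; c,s=np.cos(1.32),np.sin(1.32)
cor=r+rot(a)@[0,.12]
rows([(*d2w(cor+rot(a*(1-k/10))@[-.0615,-.18]),.026,1.32) for k in range(11)],np.array(w[:3]),np.array([[c,s,0],[s,-c,0],[0,0,-1]]))
E
```

```text
t 10.68 tcp [ 0.5565 -0.0938  0.0211] psi 1.151 F [-0.2  0.4 -0.5]
[-0. -0.  0.] [-0.136  0.002 -0.045]
[-0. -0.  0.] [-0.134 -0.148 -0.445]
[-0.    -0.    -0.027] [ 0.443 -0.445 -0.443]
[-0.    -0.    -0.027] [ 0.442 -0.419 -0.023]
push from there
[0. 0. 0.] [-0.021  0.116  0.   ]
[0. 0. 0.] [-0.037  0.146  0.   ]
[0. 0. 0.] [-0.052  0.177  0.   ]
[0. 0. 0.] [-0.066  0.209  0.   ]
[0. 0. 0.] [-0.078  0.241  0.   ]
[0. 0. 0.] [-0.09   0.274  0.   ]
[0. 0. 0.] [-0.1    0.307  0.   ]
[0. 0. 0.] [-0.11  0.34  0.  ]
[0. 0. 0.] [-0.117  0.374  0.   ]
[0. 0. 0.] [-0.124  0.408  0.   ]
[0. 0. 0.] [-0.13   0.442  0.   ]
```

>>> send_rows(moves="0 0 0 -0.136 0 0 0; 0 0 0 -0.136 0 -0.2 0; 0 0 0 -0.136 -0.1 -0.44 -1; 0 0 -0.01 0 -0.3 -0.44 -1; 0 0 -0.027 0.25 -0.445 -0.44 -1; 0 0 -0.027 0.443 -0.445 -0.44 -1; 0 0 -0.027 0.443 -0.445 -0.44 -1; 0 0 -0.027 0.442 -0.42 -0.22 -1; 0 0 -0.027 0.442 -0.42 -0.023 -1; 0 0 -0.027 0.442 -0.42 -0.023 -1; 0 0 -0.027 0.442 -0.42 -0.023 -1")

```text
time: 12.05
eef_pos: [0.5164, 0.0197, 0.027]
tcp_rot: [0.79, 0.613, 0.0, 0.0]
contact_force: [0.5, 0.0, 0.6]
opening: -0.0
finger_force: 0.0
```

>>> send_rows(moves="0 0 0 -0.01 0.06 0 -1; 0 0 0 -0.02 0.11 0 -1; 0 0 0 -0.037 0.146 0 -1; 0 0 0 -0.052 0.177 0 -1; 0 0 0 -0.066 0.209 0 -1; 0 0 0 -0.078 0.24 0 -1; 0 0 0 -0.09 0.274 0 -1; 0 0 0 -0.1 0.307 0 -1; 0 0 0 -0.11 0.34 0 -1; 0 0 0 -0.11 0.34 0 -1")

```text
time: 13.3
eef_pos: [0.5775, -0.0188, 0.0261]
tcp_rot: [0.79, 0.614, 0.001, 0.001]
contact_force: [0.1, -0.3, 0.0]
opening: -0.002
finger_force: 0.1
```

```bash
python3 look.py a5
```

```text
(no output)
```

View pics/a5.png

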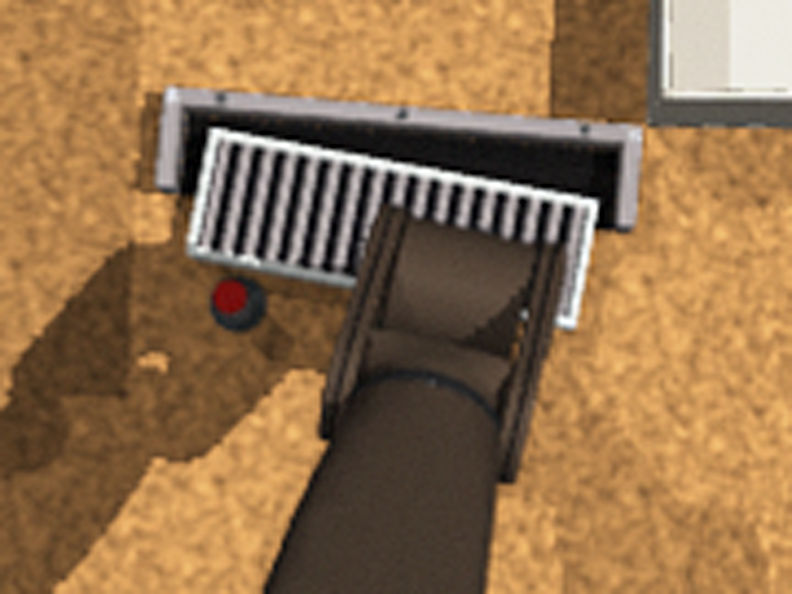

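The tray is nearly in the bay. Its corners are at (211,128), (598,199), (572,328) and (188,251), and the BR corner is inside the right rail.

```bash
python3 - <<'E'
from h import *
_,_,r,a=x=tray("a5",[(211,128),(598,199),(572,328),(188,251)],[0,1,2,3]);info(*x)
p,R=cur()
print("tcp dock",rel(DOCK,p),"local",rot(-a)@(rel(DOCK,p)-r))
rows([(*d2w(q),.026,1.4) for q in[(-.075,-.045),(-.0555,-.045),(-.0535,-.045),(-.10,-.045)]],p,R)
E
```

```text
tray world [0.6465 0.0319] -0.166 err 0.0018 dock [-0.0219  0.0014] -0.104
post off axis -0.0738 need<-.058; BL [0.0384 0.1359] BR [ 0.0094 -0.1426]
t 13.35 tcp [ 0.5775 -0.0186  0.0263] psi 1.321 F [ 0.2 -0.4 -1.1]
tcp dock [-0.08758627 -0.05336246] local [-0.05968421 -0.06126006]
[ 0.     0.    -0.013] [0.053 0.054 0.002]
[ 0.     0.    -0.013] [0.071 0.15  0.002]
[ 0.     0.    -0.013] [0.073 0.16  0.002]
[ 0.     0.    -0.013] [ 0.03  -0.069  0.001]
```

```bash
python3 - <<'E'
from h import *
p,R=cur()
rows([(*d2w((x,-.05)),.026,1.509) for x in(-.095,-.075,-.065,-.0575,-.0555,-.0535)],p,R)
E
```

```text
t 13.35 tcp [ 0.5775 -0.0186  0.0263] psi 1.321 F [ 0.2 -0.4 -1.1]
[ 0.    0.   -0.03] [ 0.01  -0.04   0.001]
[ 0.    0.   -0.03] [0.028 0.059 0.002]
[ 0.    0.   -0.03] [0.038 0.108 0.002]
[ 0.    0.   -0.03] [0.045 0.145 0.002]
[ 0.    0.   -0.03] [0.046 0.154 0.002]
[ 0.    0.   -0.03] [0.048 0.164 0.002]
```

>>> send_rows(moves="0 0 -0.015 0.01 -0.04 0 -1; 0 0 -0.03 0.01 -0.04 0 -1; 0 0 -0.03 0.02 0 0 -1; 0 0 -0.03 0.025 0.03 0 -1; 0 0 -0.03 0.028 0.06 0 -1; 0 0 -0.03 0.033 0.085 0 -1; 0 0 -0.03 0.038 0.108 0 -1; 0 0 -0.03 0.042 0.13 0 -1; 0 0 -0.03 0.045 0.145 0 -1; 0 0 -0.03 0.046 0.154 0 -1; 0 0 -0.03 0.046 0.154 0 -1")

```text
time: 14.72
eef_pos: [0.6087, -0.0167, 0.0261]
tcp_rot: [0.728, 0.685, 0.0, 0.0]
contact_force: [-2.5, -1.0, 1.8]
opening: -0.001
finger_force: 1.5
```

```bash
python3 -c "
from h import *
p,R=cur();print(rel(DOCK,p))"; python3 look.py a6
```

```text
t 14.72 tcp [ 0.6087 -0.0167  0.0261] psi 1.51 F [-2.5 -1.   1.8]
[-0.05657502 -0.04948243]
```

View pics/a6.png

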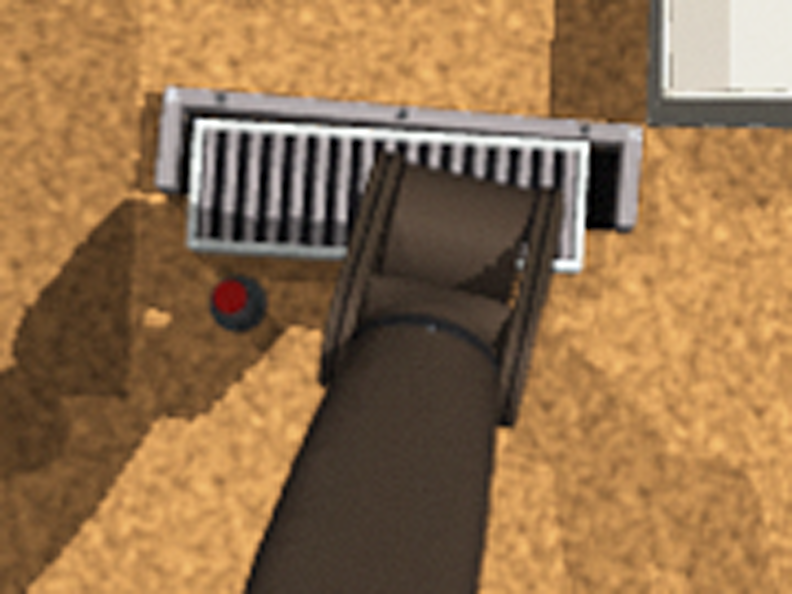

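The tray is in the bay with its right side against the rail, and a small gap remains at the left rear. The corners are (198,119), (589,143), (581,270) and (190,248).

```bash
python3 - <<'E'
from h import *
_,_,r,a=x=tray("a6",[(198,119),(589,143),(581,270),(190,248)],[0,1,2,3]);info(*x)
p,R=cur()
rows([(*d2w(q),.026,1.509) for q in[(-.075,-.05),(-.075,.02),(-.06,.02),(-.0535,.02),(-.051,.02),(-.10,.02)]],p,R)
E
```

```text
tray world [0.6689 0.0344] -0.035 err 0.0014 dock [0.0004 0.0052] 0.028
post off axis -0.0825 need<-.058; BL [0.0425 0.1464] BR [ 0.0502 -0.1335]
t 14.78 tcp [ 0.6087 -0.0167  0.0261] psi 1.51 F [-2.8 -0.3  1.4]
[ 0. -0.  0.] [-0.002 -0.092  0.   ]
[ 0. -0.  0.] [ 0.348 -0.092  0.   ]
[ 0. -0.  0.] [ 0.347 -0.017  0.   ]
[ 0. -0.  0.] [0.347 0.016 0.   ]
[ 0. -0.  0.] [0.347 0.028 0.   ]
[ 0. -0.  0.] [ 0.348 -0.217  0.   ]
```

Already within tolerance. One more firm push left of centre will close the left gap.

>>> send_rows(moves="0 0 0 0 -0.09 0 -1; 0 0 0 0.17 -0.09 0 -1; 0 0 0 0.347 -0.09 0 -1; 0 0 0 0.347 -0.05 0 -1; 0 0 0 0.347 -0.017 0 -1; 0 0 0 0.347 0 0 -1; 0 0 0 0.347 0.012 0 -1; 0 0 0 0.347 0.02 0 -1; 0 0 0 0.347 0.028 0 -1; 0 0 0 0.347 0.028 0 -1")

```text
time: 16.02
eef_pos: [0.6163, 0.0521, 0.0256]
tcp_rot: [0.729, 0.685, -0.002, -0.003]
contact_force: [-6.1, 2.8, 4.2]
opening: -0.0
finger_force: 3.2
```

>>> send_rows(moves="0 0 0 0 -0.15 0 -1; 0 0 0 0 -0.2 0 -1; 0 0 0 0 -0.2 -0.4 -1; 0 0 0 0 -0.4 -0.6 -1; 0 0 0 -0.4 -0.5 -0.6 -1; 0 0 0 -0.9 -0.5 -0.6 -1; 0 0 0 -0.9 -0.5 -0.6 -1; 0 0 0 -0.9 -0.5 -0.6 -1")

```text
time: 17.02
eef_pos: [0.5079, -0.1258, 0.1471]
tcp_rot: [0.731, 0.683, 0.0, 0.002]
contact_force: [-0.3, -0.0, 0.6]
opening: 0.001
finger_force: 0.0
```

```bash
python3 look.py a7
```

View pics/a7.png

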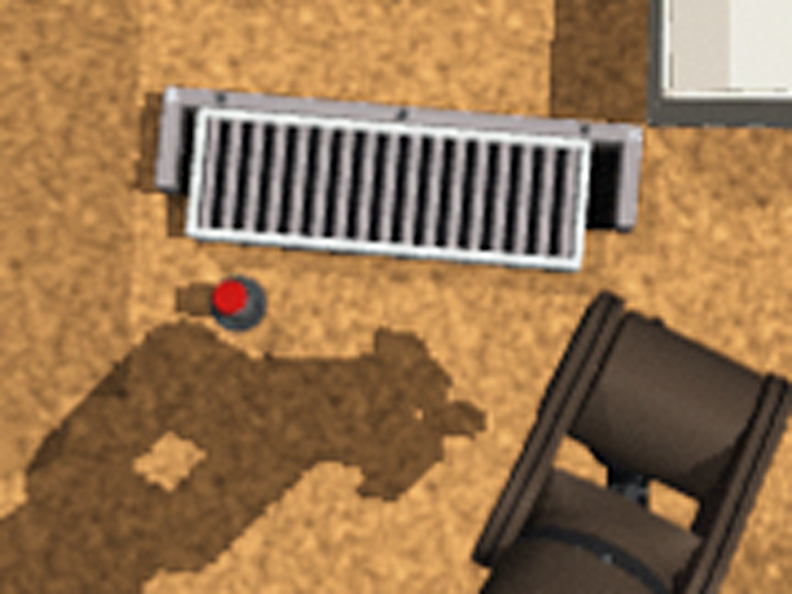

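The tray lies flush along the back rail and the hand is clear. The corners are (202,109), (590,141), (578,270) and (189,235).

```bash
python3 - <<'E'
from h import *
_,_,r,a=tray("a7",[(202,109),(590,141),(578,270),(189,235)],[0,1,2,3])
if -.003<r[0]<.009 and abs(r[1])<.018 and abs(a)<.04:
    from plant import ctrl; print(ctrl.sign_off())
E
```

```text
tray world [0.6734 0.0343] -0.063 err 0.002 dock [0.0048 0.0055] -0.001
the job is handed in; nothing more can be done
None
```

The tray is seated flush against the back rail (last measured at x = +4.8 mm, y = +5.5 mm, angle -0.001 rad in the dock's frame), the hand is clear, and the job was handed in at about 17 s; no verdict came back, and I didn't re-measure the bystanders, though the pushing stayed well away from them.

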